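# Offer up a cover flap to its casing hinge and hold it for the pin

### The arm

A 6-joint arm with a two-finger parallel gripper is mounted at the origin on the work surface. World frame = base frame: x ahead of the robot, y to its left, z up, the work surface at z = 0. Lengths are in m, angles in degrees, forces in N, time in s.
With the tool pointing down it reaches from about 0.3 to 0.75 m from the base axis. Payload 8.5 kg.
Tool frame: the origin (TCP) lies on the centre line of the jaws, within the pads' length; the fingertips stand 22 mm ahead of it and the grasp point (between the pads) lies 3 mm ahead of it (env.tip_reach is the distance from the TCP to the fingertips, in m); y points along the fingers, z is the direction in which the jaws open and shut, and the axes are right-handed (so a half turn about y gives the same grasp; the last joint's range is limited). The gripper opens to 85 mm and grips with 20 to 120 N. Pads are 22 mm wide; open, the fingers measure 114 mm over their backs; the gripper's body (76 mm by 85 mm) begins 54 mm behind the grasp point. The pads swing forward as they close: fully open they stand 13 mm farther back than shut.
Start: joints at [-79.315, 21.807, 74.336, -0, 83.858, -12.336], TCP at [0.215, -0.506, 0.253] pointing down, gripper open.
Joint ranges: [-178.18, 178.18], [-50.72, 133.34], [12.68, 142.11], [-81.47, 261.47], [9.98, 163.14], [-165.26, 165.26]. Speed limits (degrees/s): [136.94, 136.94, 180, 180, 180, 180].

### API

Orientations are given as a 3x3 rotation matrix whose columns are the frame's x, y, z axes.
In Python, from rig import env, get_image gives the robot as it stands. The module is installed in compiled form; this text tells all that it offers.
- The arm moves only by the tool carry_out, never from a script. Its argument "targets" is a list that holds one entry, the list of rows, each a list of 7 numbers: the closure, from 0 (fully open) to 1 (shut), then the shift along the world's x, y, z in mm, then the turn, a rotation vector about the world's x, y, z in degrees. In form: [[[claw, dx, dy, dz, ax, ay, az], ...]]. A call has 1 to 20 rows; each row is the pose to reach, as a shift and turn from the pose commanded when the call began; what a row does not reach only later rows make up. A row lasts 1/12 s, in which the tool goes at most 41.7 mm and 7.16 degrees, less where a joint would pass 70% of its speed; a pose out of reach is approached as far as the arm can. A call with a gripper value outside its range is refused whole. The fingers move at their own pace and stop on an object; "squeeze" is the grip in N (left out, the last holds). Time passes only in rows, so rows that repeat a pose let the fingers close. It gives the time, the measured TCP pose, the force and the opening at its end, in the units of the state.
- env.observe(): the state, without advancing time (a new reading comes with each control period).
- get_image(name): name is "scene" or "side" or "wrist"; returns a dict with "img" (400x640x3 uint8, red, green, blue), "fx", "fy", "cx", "cy" (pixels), "rvec" (rotation vector, rad) and "tvec" (3), from world to camera coordinates, as OpenCV has them. Camera axes: x right, y down, z forward; pixel columns grow to the right and rows downward; lengths in m; the calibration is good to about 2 mm. A picture is of the moment at which its call begins. There is no depth.
- env.close_job(): hands the job in, once; it reports no verdict.
The state is a dict: "time_s": time; "q": joint angles; "qvel": joint speeds; "joint_efforts": joint torques, N m; "position": TCP position; "tool_rot": TCP orientation; "ft_force": force on the tool from outside, world axes, zero at the start; "wrist_torque": the same for the moment, N m; "grip_width": finger opening in m.
Only numpy, scipy, OpenCV 4.12 (cv2) and the standard library are available. Lean on these libraries where they do the work, as an engineer would, in place of code of your own. Each camera call takes 0.05 s, during which the arm holds its last target.

### The job

Of the two loose cover flaps on the bench, pick up the one whose knuckle fits between the two hinge knuckles on the gearbox casing, and offer it up there, level, so that the knuckle holes line up and a 10 mm hinge pin could be slid straight through all three. Finish while still holding it there, still and borne by the gripper alone with its knuckle not leaning on the casing; do not force it against the casing, and leave the other flap, the clutch plates, the gear and the pin tray where they are.

Things in the scene. Friction and masses are not known exactly. Their poses are not given: they have to be found in the camera images.
- flap: Loose steel cover flap with the NARROW (24 mm) knuckle, lying flat; 0.16-0.31 kg. Plate 8 mm thick, 60 mm wide, x -62 to +38 mm. Upright grip rib: 12 mm thick along x, 50 mm long along y, top at z 44 mm: pinch it from above across its thickness. Origin: on the underside below the rib's middle, near the centre of mass. x to the knuckle, y along rib and hole, z up.
- flap_eye (a point): Middle of the hole in the narrow flap's knuckle, at x +58, y 0, z +13 mm from the flap's origin; axes as the flap's. The knuckle is a tube 24 mm long along y, 26 mm outside, with a 14 mm hole along y; a neck 24 mm wide, 8 mm thick joins it to the plate.
- casing: Fixed aluminium gearbox casing, open drum 180 mm across, 80 mm high, centred at x +142 mm, behind a jamb block 130 mm wide, 92 mm high, front face at x +26 mm. Origin: on the bench below the middle of the hinge axis. x: from the hinge axis into the casing (the flap's x must point the same way, its plate away from the casing), y: along the hinge axis, z up.
- casing_eye (a point): Point on the hinge axis midway between the casing's two fixed knuckles, 85 mm above the bench; axes as the casing's. The flap's hole is to be centred here. Fixed knuckles: 22 mm long, 26 mm outside, 14 mm hole, centred at y -27 and +27 mm, webs behind to the block; clear gap 32 mm, open above, below and in front.
- wide_flap: The other loose flap, same in all but its knuckle and neck, which are 42 mm wide and do not fit the gap. Leave it. Origin and axes as for the narrow flap.
- clutch_pack: Bystander: stack of clutch plates, 100 mm across, 42 mm high. Origin: centre of its underside.
- gear: Bystander: steel gear, 90 mm across, 25 mm thick, with a hub up to 55 mm. Origin: centre of its underside.
- pin_tray: Bystander: shallow grey tray 80 x 130 x 22 mm with the 10 mm hinge pin fixed in it. Origin: centre of its underside.
There are look-alikes about, which are no part of the job. What is shaped like the flap but red is not meant.

How it is judged (in metres and radians):
On the way, in this order (a step that is already met when the one before it is completed fails the run):
1. the narrow flap is lifted off the bench in the gripper (height (world z) of flap above 0.02 m and contact force between the fingers and flap above 2 N), for 0.2 s.
2. its knuckle hole is in line with the casing's (x of flap_eye in the frame of casing_eye between -0.0035 and 0.0035 m and z of flap_eye in the frame of casing_eye between -0.0035 and 0.0035 m and y of flap_eye in the frame of casing_eye between -0.005 and 0.005 m and angle between the y axis of flap and the y axis of casing, either way round below 0.1 rad and angle between flap's own z axis and vertical below 0.15 rad and contact force between the fingers and flap above 2 N and contact force between flap and casing below 1.2 N), for 0.2 s.
At the end, for the whole second after the job is handed in: Narrow flap in the gripper (over 2 N), its hole within 3.5 mm of the hinge axis in x and z, 5 mm along it, parallel within 0.1 rad, level within 0.15 rad, over 60 mm up, still (20 mm/s), under 1.2 N on the casing; bystanders within 15 mm of their start (all of step 2 and height (world z) of flap above 0.06 m and linear speed of flap below 0.02 m/s and distance of each of wide_flap, clutch_pack, gear, pin_tray from where it was at the start of the episode below 0.015 m); the arm keeps its last pose, push and grip.
It fails at once if the flap is forced against the casing (over 25 N) (contact force between flap and casing above 25 N).
It fails at once if the other flap is disturbed (moved over 15 mm) (distance of wide_flap from where it was at the start of the episode above 0.015 m).
It fails at once if the clutch plate stack is disturbed (moved over 15 mm) (distance of clutch_pack from where it was at the start of the episode above 0.015 m).
It fails at once if the gear is disturbed (moved over 15 mm) (distance of gear from where it was at the start of the episode above 0.015 m).
It fails at once if the pin tray is disturbed (moved over 15 mm) (distance of pin_tray from where it was at the start of the episode above 0.015 m).
It also fails if it takes over 38 s, if anything falls off the work surface, if the arm or the gripper's body presses on something with over 40 N, if the wrist force passes 120 N, or if a joint passes its speed limit or range.

## Working session

There is one attempt and no reset: what is moved stays moved. The work goes in short steps, Python scripts to look and compute and a tool call to move; the robot and the scene stay as the last step left them, time stands still between calls to the robot, and variables do not carry over. Pictures are saved under pics/ and viewed, and the job is handed in when it is done.

Besides the shell and the picture viewer there is one more tool, called after "Emit:" as name(argument=value, ...) on one line, values as JSON. carry_out: Moves the arm, as the interface text tells. Its arguments: {"type":"object","properties":{"targets":{"type":"array"},"squeeze":{"type":"number"}},"required":["targets"]}

```bash
mkdir -p pics; cat > h.py <<'E'
import numpy as np, cv2
from rig import env, get_image
def save(n,f):
    d=get_image(n); cv2.imwrite('pics/'+f,d['img'][:,:,::-1]); 
    import pickle; pickle.dump(d,open('pics/'+f+'.pkl','wb')); return d
def ray(d,u,v):
    R=cv2.Rodrigues(np.array(d['rvec'],float))[0]; t=np.array(d['tvec'],float).ravel()
    c=-R.T@t; r=R.T@np.array([(u-d['cx'])/d['fx'],(v-d['cy'])/d['fy'],1.]); return c,r/np.linalg.norm(r)
def onz(d,u,v,z):
    c,r=ray(d,u,v); return c+r*(z-c[2])/r[2]
def proj(d,p):
    R=cv2.Rodrigues(np.array(d['rvec'],float))[0]; q=R@np.array(p)+np.array(d['tvec']).ravel()
    return np.array([d['fx']*q[0]/q[2]+d['cx'],d['fy']*q[1]/q[2]+d['cy']])
E
python3 - <<'E'
from h import *
for n in ['scene','side','wrist']:
    d=save(n,n+'0.png'); print(n,d['fx'],d['cx'],d['cy'],ray(d,320,200))
print(env.observe())
E
```

```text
scene 439.23732131510207 326.17030942147164 197.33691420192585 (array([ 1.18721999, -0.81750753,  1.06350444]), array([-0.46632216,  0.54875601, -0.69383751]))
side 408.0076558881473 316.5068876843817 201.36298879175595 (array([0.05890775, 0.65906856, 0.71661138]), array([ 0.44604635, -0.66917091, -0.59435086]))
wrist 351.6406751022189 320.6683791306418 203.94147465348843 (array([ 0.28943833, -0.4746473 ,  0.37434184]), array([-0.2843409 , -0.11745667, -0.95150102]))
{'time_s': 0.15, 'q': array([-7.93154739e+01,  2.18317106e+01,  7.43700817e+01,  1.59295116e-04,
        8.38580228e+01, -1.23349356e+01]), 'qvel': array([-0.01490873, -0.05032065, -0.0515544 , -0.06103953, -0.00216558,
       -0.08172671]), 'joint_efforts': array([ 1.79404313e-03, -4.48625815e+01, -2.31347036e+01, -2.29281613e-04,
        3.76864555e-03,  3.05063622e-05]), 'position': array([ 0.21504469, -0.5060149 ,  0.25288511]), 'tool_rot': array([[-9.20372219e-01, -1.90836946e-04,  3.91043402e-01],
       [-3.91043383e-01,  1.02638289e-03, -9.20371674e-01],
       [-2.25719336e-04, -9.99999455e-01, -1.01927982e-03]]), 'ft_force': array([0.02274016, 0.42799405, 0.3436995 ]), 'wrist_torque': array([-0.02055959, -0.02075378, -0.00056461]), 'grip_width': 0.08520100057074806}
```

View pics/scene0.png

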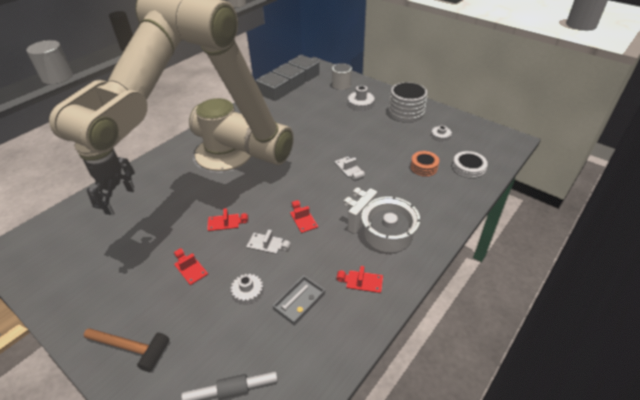

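View pics/side0.png

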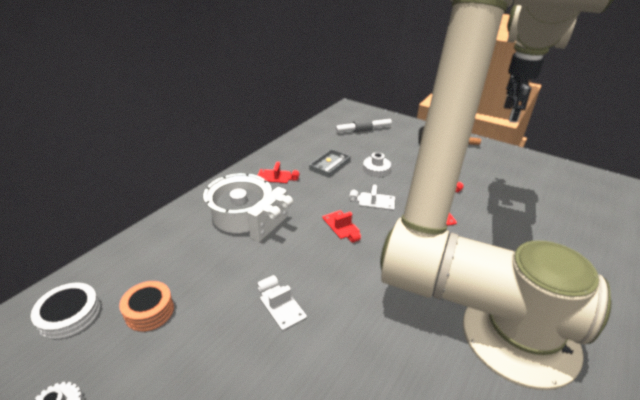

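View pics/wrist0.png

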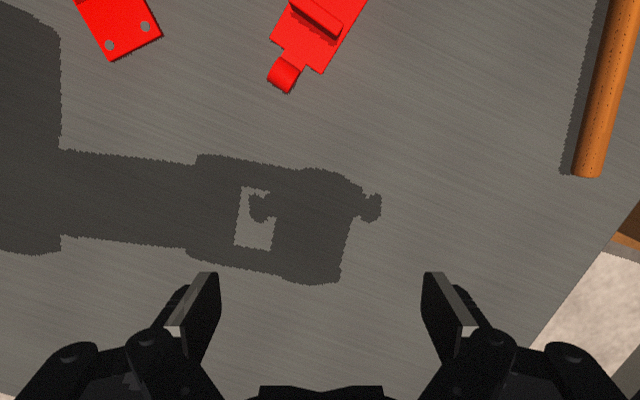

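The scene view shows two white flaps, near (268,242) and (349,167), and the casing knuckles near (360,200). In the side view they are near (375,199), which looks narrow, and (280,303), which looks wide. I'll zoom in on both.

```bash
python3 - <<'E'
import cv2
a=cv2.imread('pics/scene0.png'); b=cv2.imread('pics/side0.png')
def z(i,x,y,w,h,f,k): cv2.imwrite('pics/'+k,cv2.resize(i[y:y+h,x:x+w],None,fx=f,fy=f,interpolation=cv2.INTER_CUBIC))
z(a,240,220,60,40,12,'c1.png'); z(a,330,170,100,80,7,'c2.png'); z(b,340,175,70,45,11,'c3.png'); z(b,195,165,110,80,7,'c4.png')
E
```

```text
(no output)
```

View pics/c1.png

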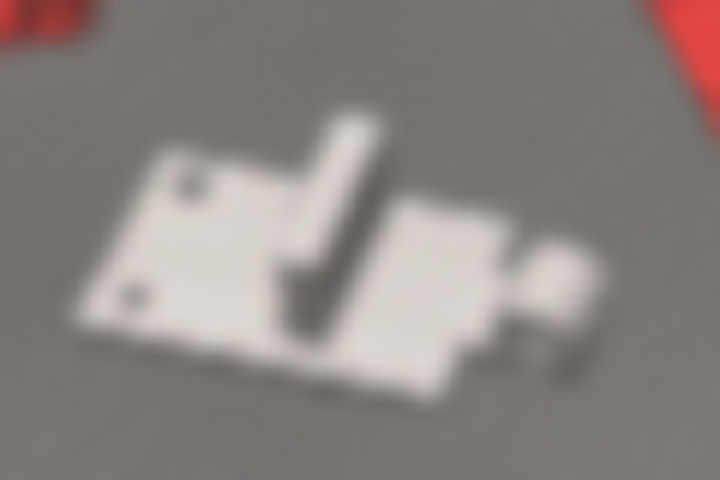

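View pics/c2.png

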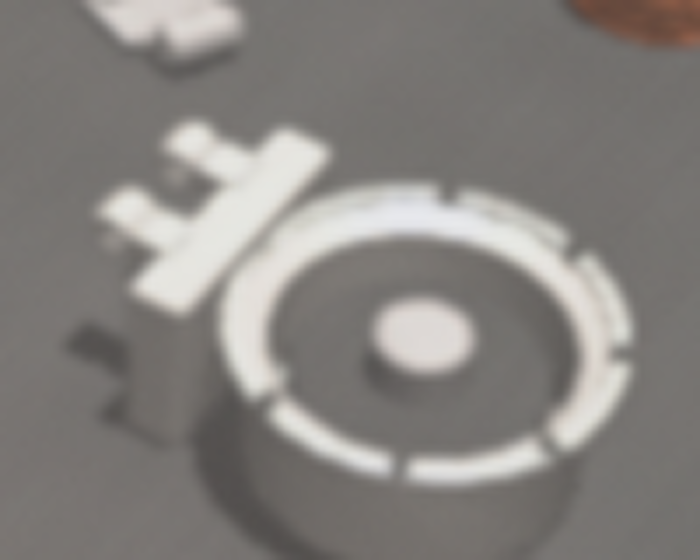

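View pics/c3.png

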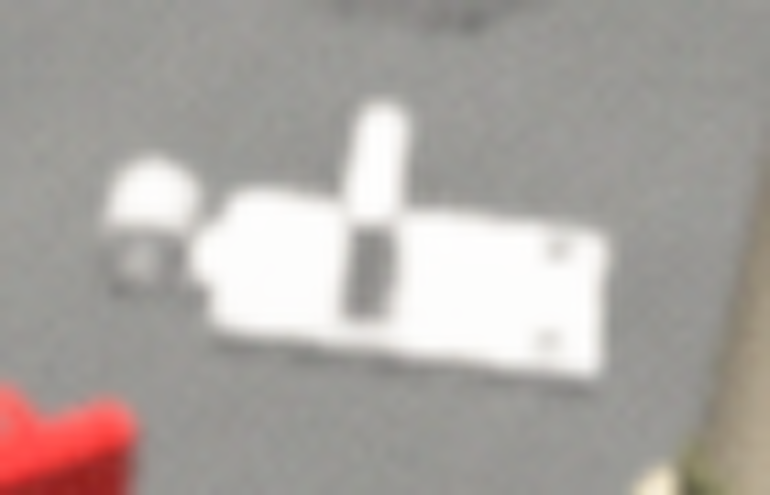

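View pics/c4.png

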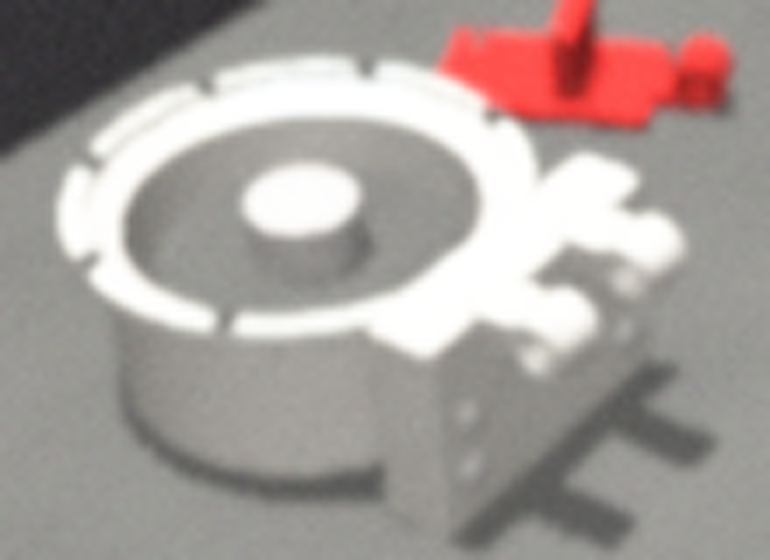

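```bash
cat > m.py <<'E'
from h import *
import pickle
L=lambda f:pickle.load(open('pics/'+f+'.png.pkl','rb'))
E
python3 - <<'E'
from m import *
np.set_printoptions(precision=4,suppress=True)
def go(d,x0,y0,f,pts):
    for X,Y,z,l in pts:
        u,v=x0+(X+.5)/f-.5,y0+(Y+.5)/f-.5; print(l,onz(d,u,v,z))
s=L('scene0'); b=L('side0')
go(s,240,220,12,[(160,150,.008,'rearA'),(80,320,.008,'rearB'),(512,215,.008,'frA'),(440,392,.008,'frB'),(357,112,.044,'ribA'),(300,262,.044,'ribB'),(560,240,.026,'kn')])
go(b,340,175,11,[(608,235,.008,'rearA'),(600,378,.008,'rearB'),(240,190,.008,'frA'),(212,330,.008,'frB'),(383,103,.044,'ribtop'),(370,222,.044,'ribbot'),(155,160,.026,'kn')])
go(s,330,170,7,[(135,287,.092,'f-'),(180,312,.092,'b-'),(330,155,.092,'b+'),(285,128,.092,'f+'),(425,335,.08,'drum?')])
go(b,195,165,7,[(430,357,.092,'f+'),(640,178,.092,'f-'),(372,325,.092,'b+'),(580,152,.092,'b-')])
E
```

```text
rearA [ 0.4012 -0.2313  0.008 ]
rearB [ 0.4274 -0.2861  0.008 ]
frA [ 0.4915 -0.1899  0.008 ]
frB [ 0.518  -0.2457  0.008 ]
ribA [ 0.4591 -0.2101  0.044 ]
ribB [ 0.4835 -0.2563  0.044 ]
kn [ 0.5191 -0.1993  0.026 ]
rearA [ 0.4216 -0.2856  0.008 ]
rearB [ 0.3952 -0.2269  0.008 ]
frA [ 0.513  -0.2457  0.008 ]
frB [ 0.4873 -0.186   0.008 ]
ribtop [ 0.479  -0.2572  0.044 ]
ribbot [ 0.4557 -0.2069  0.044 ]
kn [ 0.5271 -0.2215  0.026 ]
f- [ 0.6349 -0.0307  0.092 ]
b- [ 0.6597 -0.0309  0.092 ]
b+ [0.6549 0.0941 0.092 ]
f+ [0.628  0.0966 0.092 ]
drum? [0.7466 0.0338 0.08  ]
f+ [0.6184 0.0999 0.092 ]
f- [ 0.6264 -0.0282  0.092 ]
b+ [0.6471 0.0983 0.092 ]
b- [ 0.6558 -0.0284  0.092 ]
```

The narrow flap is the one near (0.469,-0.232), yaw about 24.6°. The casing hinge is near (0.601,0.034), yaw about 2.5°, and the sizes check out. Next I move above the flap.

Emit:
carry_out(targets=[[[0.45,60,65,-10,0,0,21],[0.45,120,130,-20,0,0,42],[0.45,180,195,-40,0,0,63],[0.45,254,273,-53,0,0,84],[0.45,254,273,-53,0,0,91.6],[0.45,254,273,-53,0,0,91.6],[0.45,254,273,-53,0,0,91.6],[0.45,254,273,-53,0,0,91.6],[0.45,254,273,-53,0,0,91.6],[0.45,254,273,-53,0,0,91.6],[0.45,254,273,-53,0,0,91.6],[0.45,254,273,-53,0,0,91.6],[0.45,254,273,-53,0,0,91.6],[0.45,254,273,-53,0,0,91.6],[0.45,254,273,-53,0,0,91.6],[0.45,254,273,-53,0,0,91.6],[0.45,254,273,-53,0,0,91.6],[0.45,254,273,-53,0,0,91.6]]], squeeze=40)

```text
time_s: 1.65
position: [0.469, -0.2332, 0.2003]
tool_rot: [[0.415, -0.0, 0.91], [-0.91, 0.0, 0.415], [-0.0, -1.0, -0.0]]
ft_force: [0.4, 0.5, 0.4]
grip_width: 0.0468
```

```bash
python3 - <<'E'
from h import *
d=save('wrist','wrist1.png');o=env.observe();print(o['position'],o['tool_rot'],o['grip_width'],o['time_s'])
E
```

```text
[ 0.46903377 -0.23322889  0.20031264] [[ 4.15530515e-01 -5.77338386e-05  9.09579237e-01]
 [-9.09579237e-01  4.20654336e-05  4.15530517e-01]
 [-6.22520168e-05 -9.99999997e-01 -3.50340295e-05]] 0.047481193925329436 1.7
```

View pics/wrist1.png

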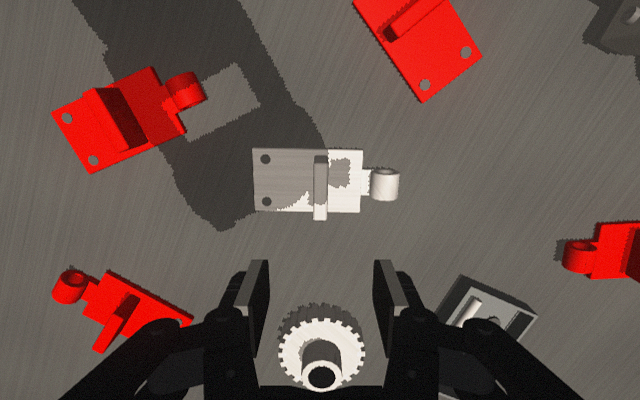

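The wrist view shows the flap plate spanning columns 252-361 and rows 149-212. The rib top runs from (320,155) to (320,220), square to the jaws.

```bash
python3 - <<'E'
from m import *
np.set_printoptions(precision=4,suppress=True)
d=L('wrist1')
for u,v,z in [(252,149,.008),(253,211,.008),(361,150,.008),(359,212,.008),(320.5,155.5,.044),(320.5,207,.044),(320.5,220,.0),(384,169,.026),(320,340,.025),(321,376,.055)]: print(u,v,onz(d,u,v,z))
print(ray(d,320,200))
R=np.array([[.91,-.415],[.415,.91]])
for u,v,z in [(320,155,.044),(320,219,.044),(320,340,.025)]: print((onz(d,u,v,z)[:2]-[.469,-.2332])@R)
E
```

```text
252 149 [ 0.4003 -0.2335  0.008 ]
253 211 [ 0.4224 -0.2882  0.008 ]
361 150 [ 0.4894 -0.1938  0.008 ]
359 212 [ 0.5142 -0.2474  0.008 ]
320.5 155.5 [ 0.4557 -0.2072  0.044 ]
320.5 207 [ 0.4737 -0.2467  0.044 ]
320.5 220 [ 0.4857 -0.2728  0.    ]
384 169 [ 0.5116 -0.1983  0.026 ]
320 340 [ 0.5359 -0.384   0.025 ]
321 376 [ 0.5438 -0.3989  0.055 ]
(array([ 0.4337, -0.1592,  0.3219]), array([ 0.1268, -0.281 , -0.9513]))
[-0.0017  0.0296]
[-0.0017 -0.025 ]
[-0.0017 -0.1649]
```

Emit:
carry_out(targets=[[[0.45,-1.5,-1,-40,0,0,0],[0.45,-1.5,-1,-80,0,0,0],[0.45,-1.5,-1,-115,0,0,0],[0.45,-1.5,-1,-135,0,0,0],[0.45,-1.5,-1,-150,0,0,0],[0.45,-1.5,-1,-158,0,0,0],[0.45,-1.5,-1,-162,0,0,0],[0.45,-1.5,-1,-162,0,0,0],[0.45,-1.5,-1,-162,0,0,0]]])

```text
time_s: 2.45
position: [0.4679, -0.2345, 0.0391]
tool_rot: [[0.416, 0.001, 0.909], [-0.909, -0.001, 0.416], [0.001, -1.0, 0.001]]
ft_force: [0.1, -0.9, -0.5]
grip_width: 0.0471
```

```bash
python3 - <<'E'
from h import *
d=save('wrist','wrist2.png')
E
```

```text
(no output)
```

View pics/wrist2.png

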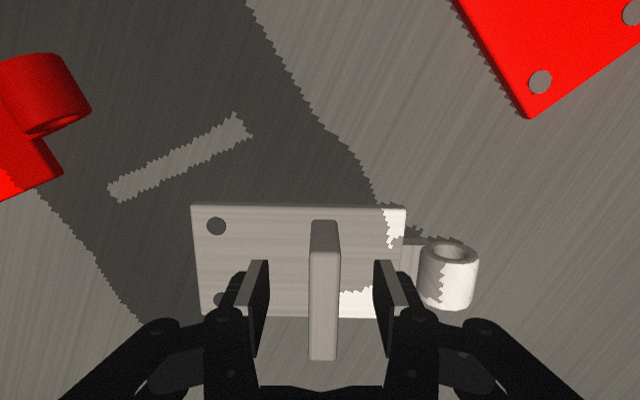

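The rib, at columns 309-340, sits centred between the pads (268 and 373). The fingers are clear of the plate and the knuckle. Closing now.

Emit:
carry_out(targets=[[[1,0,0,0,0,0,0],[1,0,0,0,0,0,0],[1,0,0,0,0,0,0],[1,0,0,0,0,0,0],[1,0,0,0,0,0,0],[1,0,0,0,0,0,0],[1,0,0,0,0,0,0],[1,0,0,0,0,0,0]]], squeeze=60)

```text
time_s: 3.17
position: [0.4679, -0.2344, 0.039]
tool_rot: [[0.417, 0.001, 0.909], [-0.909, -0.001, 0.417], [0.001, -1.0, 0.001]]
ft_force: [0.7, 1.1, 5.4]
grip_width: 0.0109
```

Emit:
carry_out(targets=[[[1,0,0,20,0,0,0],[1,0,0,45,0,0,0],[1,0,0,75,0,0,0],[1,0,0,110,0,0,0],[1,0,0,145,0,0,0],[1,0,0,150,0,0,0],[1,0,0,150,0,0,0],[1,5,30,150,0,0,-4],[1,8,65,150,0,0,-8],[1,10,100,150,0,0,-12],[1,12,135,150,0,0,-16],[1,15,170,150,0,0,-19],[1,15,205,150,0,0,-22],[1,15,235,150,0,0,-22],[1,15,255,150,0,0,-22],[1,15,263,150,0,0,-22],[1,15,263,150,0,0,-22],[1,15,263,150,0,0,-22],[1,15,263,150,0,0,-22]]])

```text
time_s: 4.75
position: [0.4826, 0.0278, 0.1877]
tool_rot: [[0.045, -0.001, 0.999], [-0.999, -0.0, 0.045], [0.0, -1.0, -0.001]]
ft_force: [-0.3, -0.9, -1.8]
grip_width: 0.0107
```

```bash
python3 - <<'E'
from h import *
for n in ['scene','side','wrist']:
    d=save(n,n+'3.png')
o=env.observe();print(o['position'],o['tool_rot'],o['grip_width'],o['time_s'],o['ft_force'])
E
```

```text
[0.48264101 0.02782943 0.18809985] [[ 4.41689539e-02 -3.20900239e-04  9.99024024e-01]
 [-9.99024075e-01 -5.26039544e-05  4.41689392e-02]
 [ 3.83787911e-05 -9.99999947e-01 -3.22910526e-04]] 0.0107972025442877 4.9 [-0.71016342 -0.7540535  -2.36210787]
```

View pics/scene3.png

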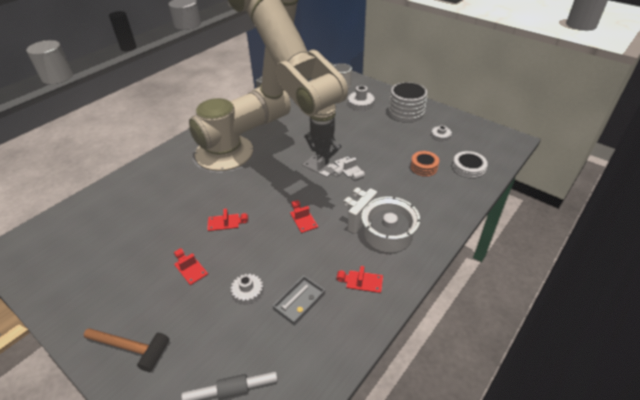

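View pics/side3.png

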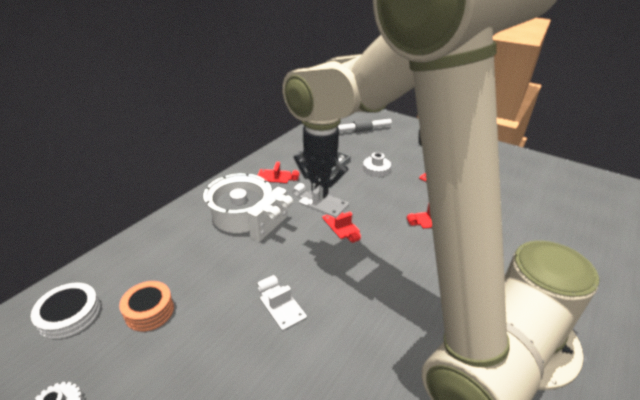

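View pics/wrist3.png

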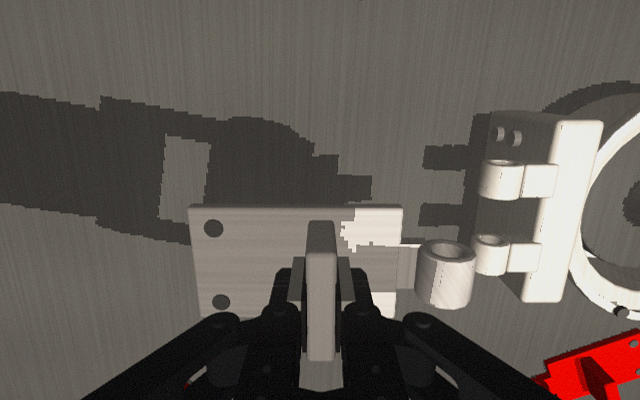

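The wrist view shows the flap held level. Its knuckle is near (446,275), the fixed knuckles are near (500,180) and (492,255), and the block top spans (556,121)-(560,302). Next I zoom in and measure.

```bash
python3 - <<'E'
import cv2
b=cv2.imread('pics/wrist3.png')
def z(i,x,y,w,h,f,k): cv2.imwrite('pics/'+k,cv2.resize(i[y:y+h,x:x+w],None,fx=f,fy=f,interpolation=cv2.INTER_CUBIC))
z(b,400,100,220,220,3.2*0.85,'c5.png')
z(b,400,100,210,150,3.8,'c6.png'); z(b,400,190,210,150,3.8,'c7.png')
E
```

```text
(no output)
```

View pics/c6.png

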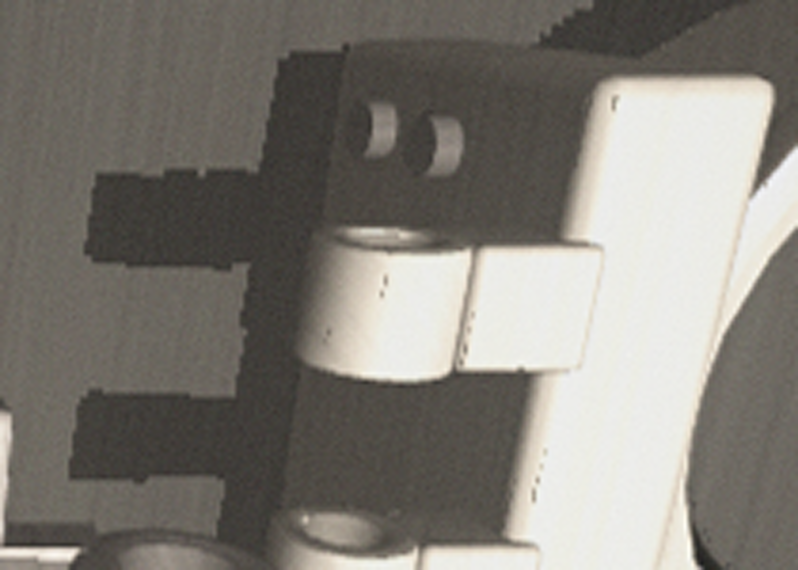

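View pics/c7.png

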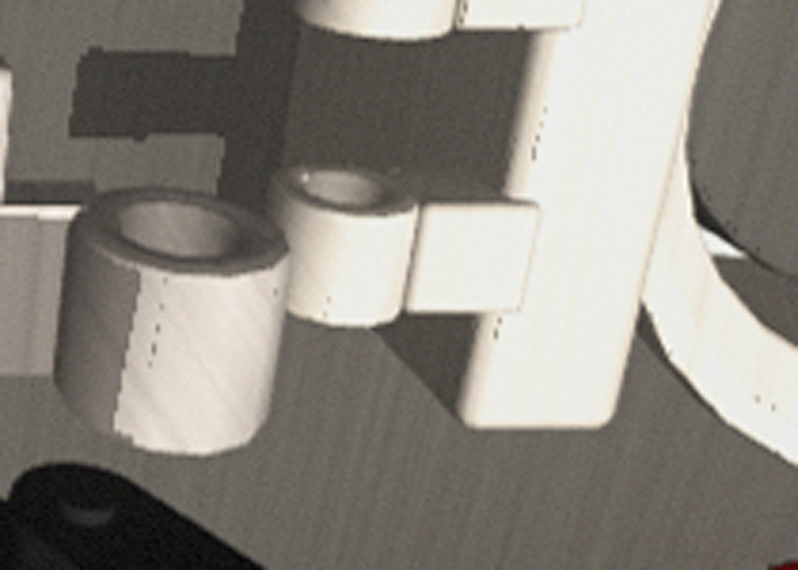

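```bash
python3 - <<'E'
from m import *
np.set_printoptions(precision=4,suppress=True)
d=L('wrist3')
def P(X,Y,oy,z): u,v=400+(X+.5)/3.8-.5,oy+(Y+.5)/3.8-.5; return onz(d,u,v,z)
a=P(340,190,190,.085); b=P(390,238,100,.085); f=P(180,229,190,.162)
print('fixed - y-16',a,'fixed + y38',b,np.linalg.norm(a-b),'yaw',np.degrees(np.arctan2(-(b-a)[0],(b-a)[1])))
u=(b-a)/np.linalg.norm(b-a); print('eye',a+.016*u, b-.038*u)
print('flap face',f, f-[.0,.012,0])
print('crn',[P(*q) for q in [(463,420,190,.092),(612,422,190,.092),(596,82,100,.092),(772,82,100,.092)]])
# knuckle top silhouettes / ends: knuckle top lines z=.098
for q in [(385,30,190,.098),(345,320,190,.085)]: print(P(*q))
print(ray(d,320,200)[0])
E
```

```text
fixed - y-16 [0.5998 0.0126 0.085 ] fixed + y38 [0.5975 0.0674 0.085 ] 0.054753977206174205 yaw 2.378956843388715
eye [0.5991 0.0286 0.085 ] [0.5991 0.0294 0.085 ]
flap face [0.5395 0.0397 0.162 ] [0.5395 0.0277 0.162 ]
crn [array([ 0.6286, -0.0305,  0.092 ]), array([ 0.6568, -0.0296,  0.092 ]), array([0.6212, 0.0951, 0.092 ]), array([0.6492, 0.0963, 0.092 ])]
[0.5944 0.0474 0.098 ]
[ 0.606  -0.0141  0.085 ]
[0.4779 0.1091 0.3095]
```

Measured by the wrist view, the hinge eye is near (0.599,0.029) with yaw 2.4-3.4°. The hole spacing comes out at 54.8 mm against 54. I'll go down to hinge height at a standoff and re-measure there.

Emit:
carry_out(targets=[[[1,10,1,-20,0,0,0.6],[1,20,1,-45,0,0,0.6],[1,20,1,-65,0,0,0.6],[1,20,1,-74,0,0,0.6],[1,20,1,-77,0,0,0.6],[1,20,1,-77,0,0,0.6],[1,20,1,-77,0,0,0.6],[1,20,1,-77,0,0,0.6]]])

```text
time_s: 5.57
position: [0.503, 0.0297, 0.1125]
tool_rot: [[0.056, 0.002, 0.998], [-0.998, -0.0, 0.056], [0.001, -1.0, 0.002]]
ft_force: [-0.1, 0.5, -2.6]
grip_width: 0.011
```

```bash
cat >> m.py <<'E'
def z(i,x,y,w,h,f,k): 
    i=cv2.imread('pics/'+i+'.png'); cv2.imwrite('pics/'+k,cv2.resize(i[y:y+h,x:x+w],None,fx=f,fy=f,interpolation=cv2.INTER_CUBIC))
E
python3 - <<'E'
from m import *
for n in ['scene','side','wrist']: save(n,n+'4.png')
o=env.observe();print(o['position'],o['time_s'],o['ft_force'])
z('scene4',300,150,100,75,8,'s4.png');z('side4',220,160,140,95,5.7,'d4.png');
E
```

```text
[0.50282018 0.02977569 0.11207672] 5.7167 [ 0.19586789 -0.43069408 -1.95659689]
```

View pics/s4.png

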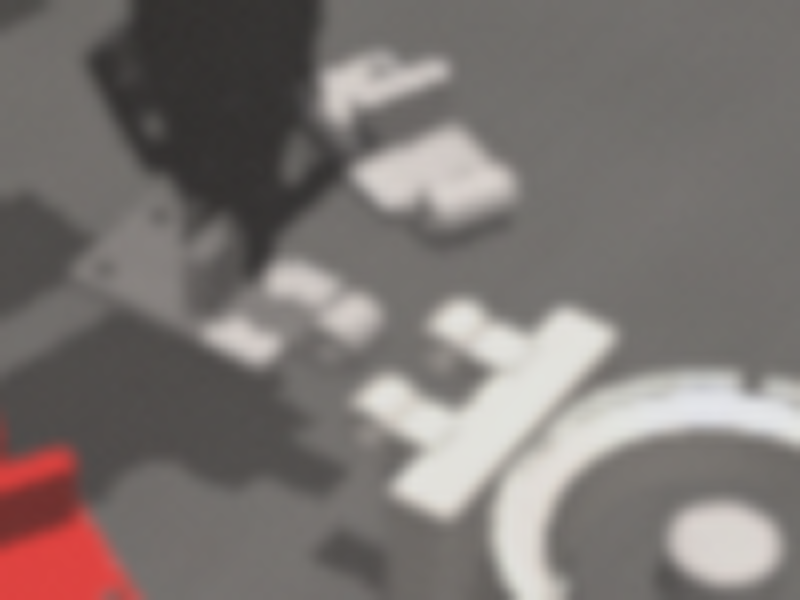

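View pics/d4.png

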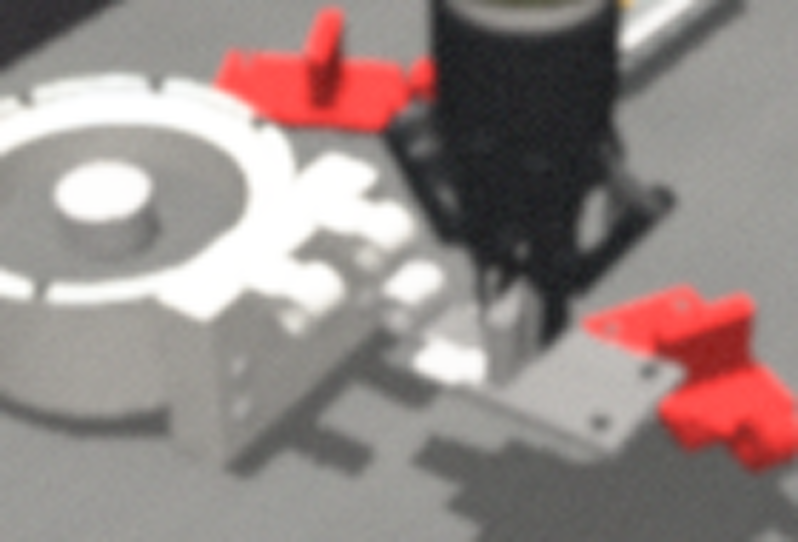

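View pics/wrist4.png

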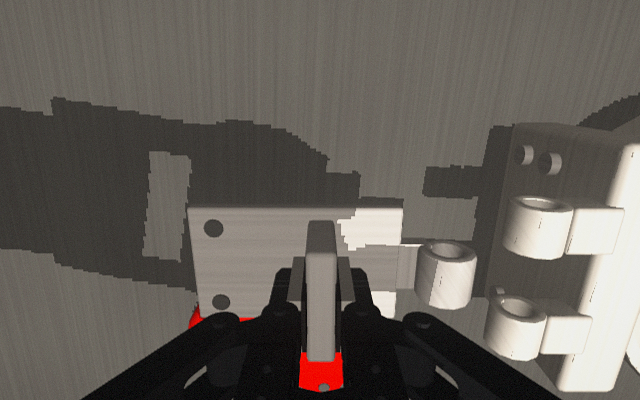

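The wrist view shows the flap knuckle near (446,275), level with and between the fixed knuckles near (535,225) and (515,325). Zooming in to measure.

```bash
python3 - <<'E'
from m import *
z('wrist4',405,190,220,165,3.6,'w4.png')
E
```

```text
(no output)
```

View pics/w4.png

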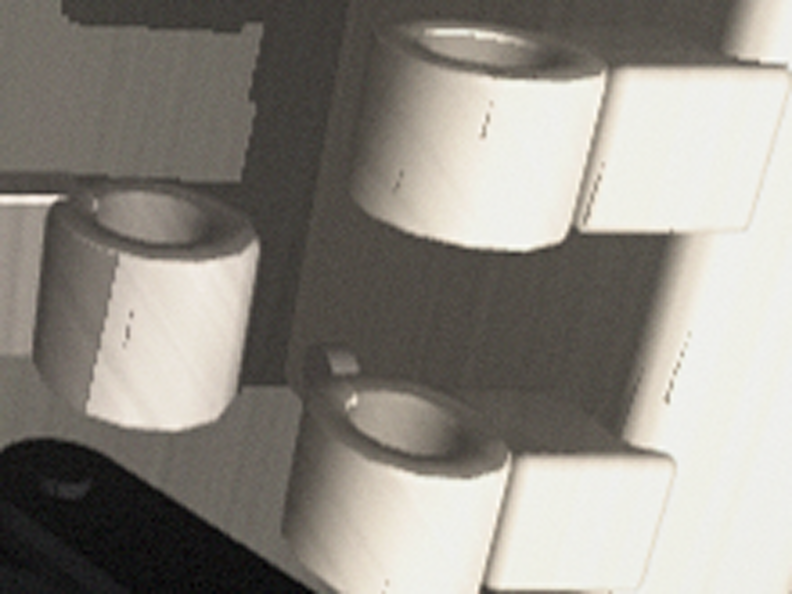

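```bash
cat > e.py <<'E'
from m import *
np.set_printoptions(precision=4,suppress=True)
def rel(name,x0,y0,f,F,A,B,zf=.085):
    d=L(name)
    P=lambda q,z: onz(d,x0+(q[0]+.5)/f-.5,y0+(q[1]+.5)/f-.5,z)
    a,b,k=P(A,.085),P(B,.085),P(F,zf)
    u=(b-a)/np.linalg.norm(b-a); yaw=np.degrees(np.arctan2(-u[0],u[1])); n=np.array([u[1],-u[0],0])
    print('a',a,'b',b,'len',np.linalg.norm(b-a),'yaw',yaw,'flapface',k)
    print('eye',a+.016*u,'flap y err mm',((k-a)@u-.028)*1e3,'x err mm',((k-a)@n)*1e3)
E
python3 - <<'E'
from e import *
rel('wrist4',405,190,3.6,(152,217),(405,424),(479,50),.086)
E
```

```text
a [0.6004 0.0125 0.085 ] b [0.5969 0.0667 0.085 ] len 0.0543790380419361 yaw 3.781187477780814 flapface [0.5598 0.0422 0.086 ]
eye [0.5994 0.0284 0.085 ] flap y err mm 4.3917446691823825 x err mm -38.610597076284265
```

Emit:
carry_out(targets=[[[1,3,-3.4,-1,0,0,0.3],[1,9,-3.4,-1,0,0,0.3],[1,14,-3.4,-1,0,0,0.3],[1,15,-3.4,-1,0,0,0.3],[1,15,-3.4,-1,0,0,0.3],[1,15,-3.4,-1,0,0,0.3]]])

```text
time_s: 6.22
position: [0.5176, 0.0265, 0.1102]
tool_rot: [[0.061, -0.0, 0.998], [-0.998, 0.0, 0.061], [-0.0, -1.0, -0.0]]
ft_force: [-0.7, 0.6, -1.9]
grip_width: 0.0105
```

```bash
python3 - <<'E'
from m import *
for n in ['wrist']: save(n,n+'5.png')
z('wrist5',405,190,220,165,3.6,'w5.png')
E
```

```text
(no output)
```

View pics/w5.png

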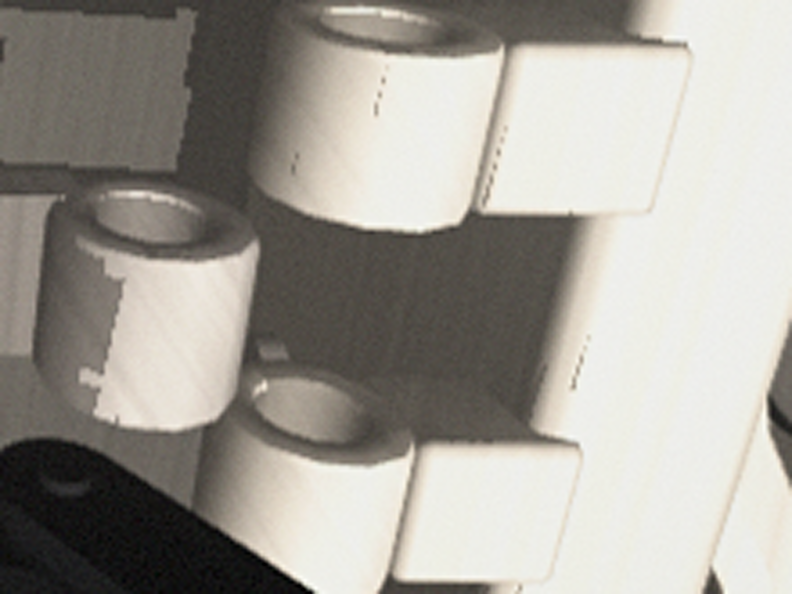

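The flap knuckle's hole is now at crop (152,217), and the fixed holes are at (310,408) and (379,31).

```bash
python3 - <<'E'
from e import *
rel('wrist5',405,190,3.6,(152,217),(310,408),(379,31),.085)
print(env.observe()['position'])
E
```

```text
a [0.6001 0.013  0.085 ] b [0.597  0.0663 0.085 ] len 0.053435398120657236 yaw 3.3802073803320525 flapface [0.5738 0.0398 0.085 ]
eye [0.5992 0.0289 0.085 ] flap y err mm 0.400314368907393 x err mm -24.682020995033774
[0.5175 0.0265 0.1102]
```

Emit:
carry_out(targets=[[[1,4,0.2,0.6,0,0,0],[1,9,0.4,0.6,0,0,0],[1,14,0.6,0.6,0,0,0],[1,19,0.8,0.6,0,0,0],[1,22.5,1,0.6,0,0,0],[1,24.5,1.1,0.6,0,0,0],[1,24.5,1.1,0.6,0,0,0],[1,24.5,1.1,0.6,0,0,0],[1,24.5,1.1,0.6,0,0,0]]])

```text
time_s: 7.02
position: [0.5419, 0.0276, 0.1109]
tool_rot: [[0.061, -0.0, 0.998], [-0.998, 0.0, 0.061], [-0.0, -1.0, -0.0]]
ft_force: [-0.2, 0.1, -1.9]
grip_width: 0.0109
```

```bash
python3 - <<'E'
from m import *
for n in ['scene','side','wrist']: save(n,n+'6.png')
z('wrist6',400,190,180,135,4.4,'w6.png');z('scene6',310,165,80,60,10,'s6.png');z('side6',230,170,100,70,8,'d6.png')
o=env.observe();print(o['position'],o['ft_force'],o['time_s'])
E
```

```text
[0.54194727 0.02752509 0.11097009] [-0.65593089 -0.31419854 -1.03586523] 7.1667
```

View pics/w6.png

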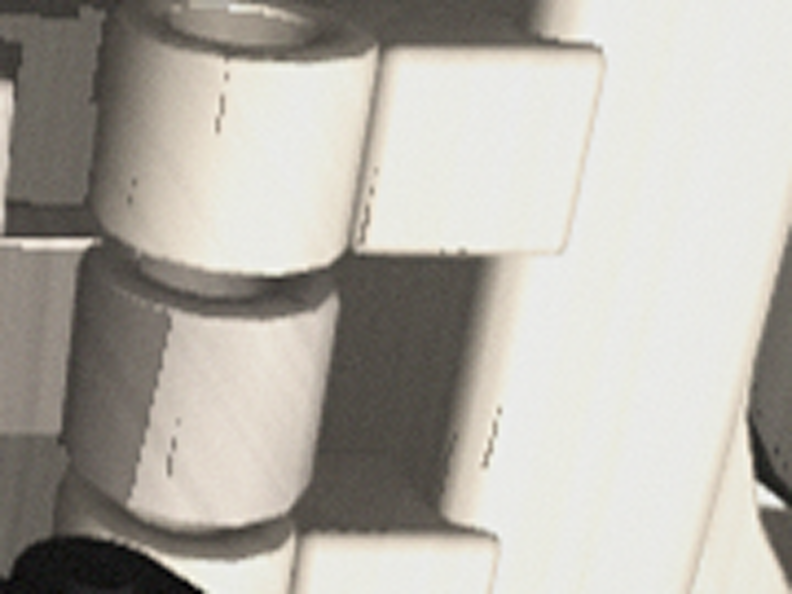

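View pics/s6.png

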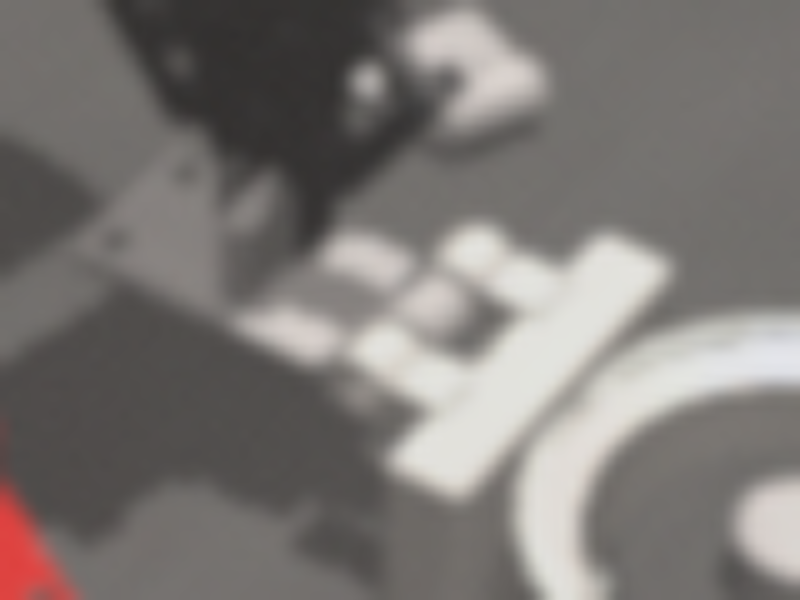

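View pics/d6.png

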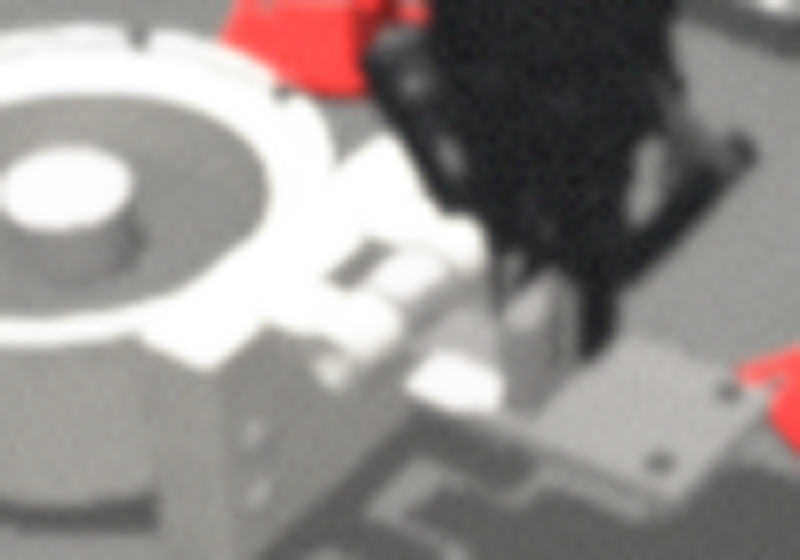

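```bash
python3 - <<'E'
from m import *
np.set_printoptions(precision=4,suppress=True)
d=L('wrist6')
b=onz(d,400+243.5/4.4-.5,190+25.5/4.4-.5,.085)
f=onz(d,405+152.5/3.6-.5,190+217.5/3.6-.5,.085)
yaw=np.radians(3.4);n=np.array([np.cos(yaw),np.sin(yaw),0]);u=np.array([-np.sin(yaw),np.cos(yaw),0])
print(b,f,'x',(f-b)@n*1e3,'y',((f-b)@u+.026)*1e3)
# predicted silhouettes of ideally placed knuckles, plain projection of eye centre points
E
python3 - <<'E'
from m import *
z('wrist6',405,160,220,165,3.6,'w6b.png')
E
```

```text
[0.5973 0.067  0.085 ] [0.5985 0.0405 0.085 ] x -0.41133807978423653 y -0.4580923056371512
```

View pics/w6b.png

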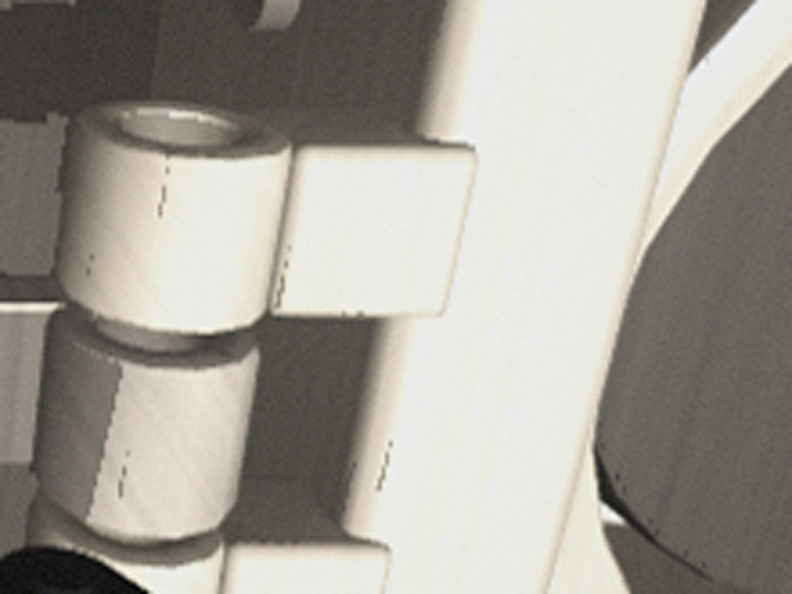

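View pics/wrist6.png

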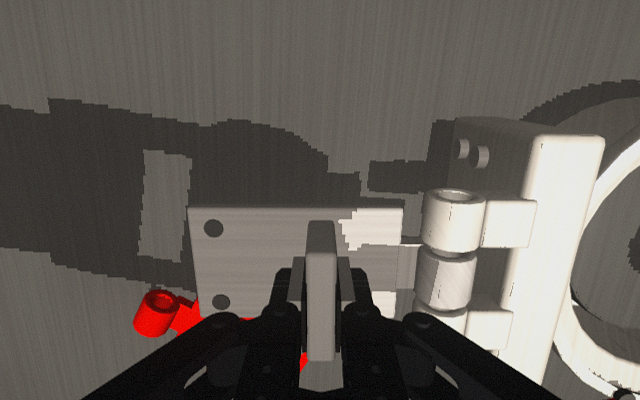

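The last offsets were about -0.4 mm in x and -0.5 mm in y. A small nudge, settle, then a final check.

Emit:
carry_out(targets=[[[1,0.4,0.4,0,0,0,0],[1,0.4,0.4,0,0,0,0],[1,0.4,0.4,0,0,0,0],[1,0.4,0.4,0,0,0,0],[1,0.4,0.4,0,0,0,0],[1,0.4,0.4,0,0,0,0],[1,0.4,0.4,0,0,0,0],[1,0.4,0.4,0,0,0,0]]])

```text
time_s: 7.83
position: [0.5425, 0.0279, 0.1109]
tool_rot: [[0.061, -0.0, 0.998], [-0.998, -0.0, 0.061], [0.0, -1.0, -0.0]]
ft_force: [-0.3, 1.0, -1.8]
grip_width: 0.0104
```

```bash
python3 - <<'E'
from m import *
a=L('scene0'); 
for n in ['scene','side','wrist']: save(n,n+'7.png')
z('wrist7',400,190,180,135,4.4,'w7.png')
o=env.observe();print(o['position'],o['ft_force'],o['qvel'].round(2),o['grip_width'],o['time_s'])
E
```

```text
[0.54247879 0.02792336 0.11093859] [-0.49213164  0.26918958 -2.37874752] [ 0.06  0.05 -0.02  0.04 -0.07  0.1 ] 0.011183008332397716 7.9833
```

View pics/w7.png

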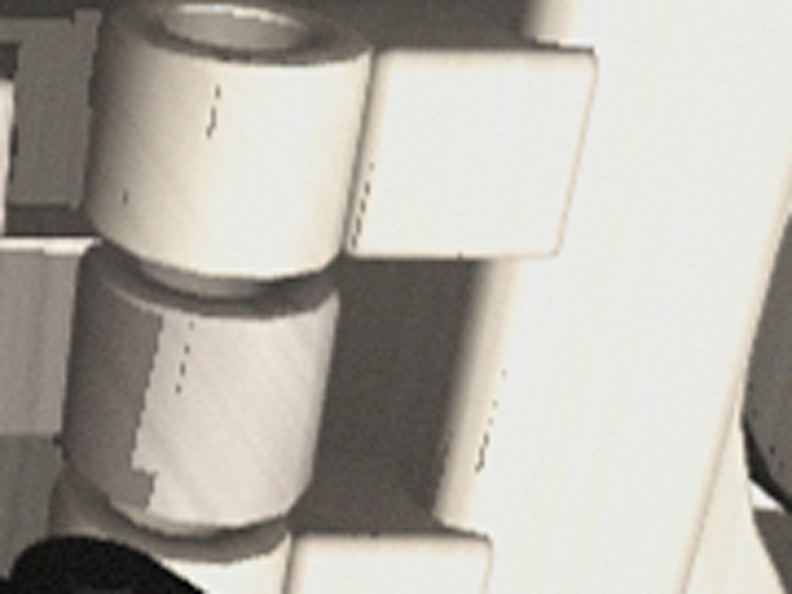

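View pics/scene7.png

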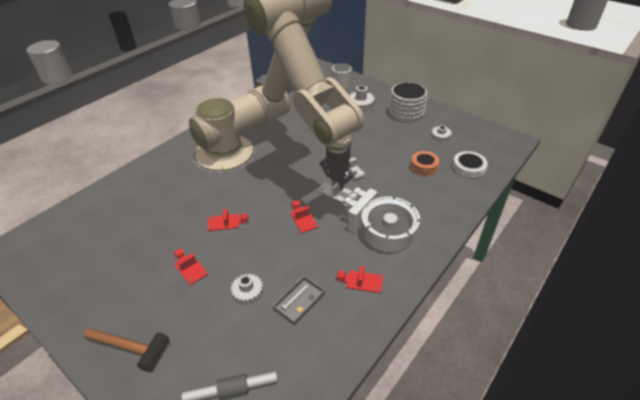

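The wrist crop shows the flap knuckle in line between the fixed knuckles, with a visible gap on each side. The scene view shows the bystanders in place. Wrist force is about the flap's weight. Handing in.

```bash
python3 -c "
from rig import env
print(env.close_job())"
```

```text
the job is handed in; nothing more can be done
None
```

I picked up the narrow-knuckle flap by its rib and held it level between the casing's two hinge knuckles. I handed the job in at about 8 s with the gripper still holding it; no verdict is reported.

**Alignment:** My last wrist-camera measurement put the flap's hole about 0.4 mm off the hinge axis in x and 0.5 mm along it. I then nudged it 0.4 mm each way to correct that. The final wrist picture showed the knuckles in line with a gap on each side, but I did not measure it again.

**Angle:** The tool sat at a yaw of about 3.5°. The casing's yaw measured between 2.4° and 3.8° from different views.

**Height:** The cameras check this only to about 2 mm. I set it from the arm's own readings (0.0390 m at the bench grasp, 0.1109 m at the end), which puts the hole at about 84.9 mm against 85 mm.

**Contact and stillness:** The wrist force was only about the flap's weight (around 2 N, downward) and the arm was still, so there was no sign of it leaning on the casing.

**Bystanders:** The gear and tray were where they started in the last scene picture. The gripper partly hid the other flap there, but the arm never came near it.

**Disagreement between views:** The fixed cameras placed the casing 2–4 mm away from where the wrist camera did. I relied on the wrist view, which shows both the flap and the casing together.

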